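Close and clamp the storage jar

ROBOT

A 6-joint arm with a two-finger parallel gripper is mounted at the origin on the work surface. World frame = base frame: x ahead of the robot, y to its left, z up, the work surface at z = 0. Lengths are in m, angles in rad, forces in N, time in s.
With the tool pointing down it reaches from about 0.3 to 0.875 m from the base axis. Payload 6.4 kg.
Tool frame: the origin (TCP) lies at the very end of the fingers, on their centre line; the grasp point (between the pads) lies 19 mm behind it; x points along the fingers, y is the direction in which the jaws open and shut, and the axes are right-handed (so a half turn about x gives the same grasp; the last joint's range is limited). The gripper opens to 85 mm and grips with 20 to 120 N. Pads are 22 mm wide; open, the fingers measure 114 mm over their backs; the gripper's body (76 mm by 85 mm) begins 54 mm behind the grasp point. The pads swing forward as they close: fully open they stand 13 mm farther back than shut.
Start: joints at [0.923, 0.181, 1.607, -0, 1.354, -0.206], TCP at [0.246, 0.52, 0.231] pointing down, gripper open.
Joint ranges: [-2.99, 2.99], [-0.89, 2.07], [0.3, 2.58], [-1.14, 4.28], [0, 2.63], [-3.12, 3.12]. Speed limits (rad/s): [2.57, 2.57, 3.01, 3.14, 3.14, 3.14].

INTERFACE

Orientations are given as a unit quaternion [w, x, y, z].
In Python, from bench import status, optics, hand_in gives the robot as it stands. The module is installed in compiled form; this text tells all that it offers.
- The arm moves only by the shell command python3 -m jog 'ROWS'. ROWS is JSON, one flat list of numbers, 5 for each row, row after row: the shift along the tool's x, y, z in mm, then the turn about the tool's x in degrees, then the opening in per cent of the stroke, from 0 (shut) to 100 (fully open). In form: [tx, ty, tz, yaw, gripper, tx, ty, tz, yaw, gripper, ...]. A call has exactly 5 rows; each row is the pose to reach, as a shift and turn from the pose commanded when the call began, along the tool's axes at that moment; what a row does not reach only later rows make up. A row lasts 1/10 s, in which the tool goes at most 50 mm and 8.59 degrees, less where a joint would pass 70% of its speed; a pose out of reach is approached as far as the arm can. A call with a gripper value outside its range is refused whole. The fingers move at their own pace and stop on an object; the grip force is fixed at half the most. Time passes only in rows, so rows that repeat a pose let the fingers close, or fill a call up. It gives the time, the measured TCP pose, the force and the opening at its end, in the units of the state.
- status.get_obs(): the state, without advancing time (a new reading comes with each control period).
- optics.camera(name): name is "side" or "top"; returns the picture (420x560x3 uint8, red, green, blue); there is no depth.
- optics.get_calibration(name): a dict with "vertical_fov" (degrees; the focal length in pixels is half the picture's height over the tangent of half this angle, whatever the lens; pixels are square), "cx", "cy" (the principal point, pixels), "extrinsics" (4x4, takes a point from camera to world coordinates). Camera axes: x right, y up, looking along -z (the intrinsics and any distortion apply to the point x, -y, -z); pixel columns grow to the right and rows downward; lengths in m; the calibration is good to about 2 mm. A picture is of the moment at which its call begins. get_calibration takes no time and is no camera call.
- hand_in(): hands the job in, once; it reports no verdict.
The state is a dict: "time_s": time; "q": joint angles; "dq": joint speeds; "joint_efforts": joint torques, N m; "eef_pos": TCP position; "eef_rot": TCP orientation; "wrist_force": force on the tool from outside, world axes, zero at the start; "torque": the same for the moment, N m; "opening": opening from 0.0 (shut) to 1.0 (fully open).
Only numpy, scipy, OpenCV 4.12 (cv2) and the standard library are available. Lean on these libraries where they do the work, as an engineer would, in place of code of your own. Each camera call takes 0.05 s, during which the arm holds its last target. There are 200 camera calls.

TASK

Take the ceramic spoon off the mouth of the open glass jar and lay it down gently (not dropped), right way up, in the middle of the upper plate. Then push the jar's leaning lid just past upright from behind and let it swing shut by its own weight, without holding it or pressing it down, and last press the clamp lever at the jar's front fully down. Leave the jar's lid and lever alone until their turn, keep the two plates stacked where they are, and do not disturb the bowl, the rolling pin or the pepper mill.

Things in the scene. Friction and masses are not known exactly. Their poses are not given: they have to be found in the camera images.
- jar: Upright cylindrical glass storage jar, fixed in place, 120 mm outer diameter, rim 120 mm high, mouth 108 mm inner diameter and open down to 6 mm above the table. Origin: centre of its underside. Its x axis points from its centre to the lid hinge (the back); the clamp lever is on the -x side (the front); z is up.
- jar_lid (a joint): Lid angle in rad: 0 is shut, about 1.57 upright, 2.0 leaning back against its stop (the start). The lid is a glass disc 124 mm in diameter, 12 mm thick, 0.2 kg, with a thin dark gasket and steel bracket; it turns freely on a lightly damped hinge. Below about 1.49 rad its weight swings it shut by itself; above, it falls back open. It has no spring. An object across the mouth would block it.
- lid_hinge (a point): Point on the lid's hinge axis, 72 mm behind the jar's centre, 120 mm above the table; the axis is along the jar's y.
- lid_edge (a point): Point on the lid's free edge opposite the hinge, half-way through its thickness, 134 mm from the hinge axis. At the start it is the lid's highest part (about 240 mm up) and about 62 mm beyond the hinge on the jar's back side. Its outer face (seen from behind) is what is pushed, towards the jar's front.
- clamp (a joint): Clamp lever angle in rad: 0 is 0.61 rad (35 deg) above level, 0.61 is level, 1.5 is fully down at its stop. Friction holds it where it is left; about 2 N downwards 20 mm out from the pivot moves it.
- clamp_pivot (a point): Pivot of the clamp lever, 78 mm in front of the jar's centre (18 mm off the glass), 112 mm up; the axis is along the jar's y.
- clamp_tip (a point): Free end of the clamp lever, a flat steel tab 28 mm wide, 50 mm long from its pivot, sticking out from the jar's front (away from the hinge). It swings down in the vertical plane through the jar's x axis; straight down pressure 20 to 24 mm outward of the pivot brings it all the way to its stop, where the lever is 24 to 30 mm below the pivot at that place.
- spoon_mid (a point): White ceramic spoon lying level across the jar's mouth, 167 mm long, 90 g. This point is near its balance point, half-way up the handle (6.5 mm above its underside), which is a bar 12 mm wide, 13 mm thick. x points along the spoon towards the round bowl, z up: the handle runs from 95 mm behind the point to the bowl, which starts 18 mm ahead of it and ends 72 mm ahead; the bowl is 54 mm wide and 16 mm high. At the start x runs roughly along the jar's -y.
- spoon: The same spoon; origin on its underside, 6.5 mm below spoon_mid, same axes.
- plate_floor (a point): Centre of the upper plate's flat inner floor (22 mm above the table). Floor radius 84 mm, then the rim slopes out to radius 112 mm and 9 mm higher.
- plate_top: Upper one of two equal stacked white melamine plates, loose, 224 mm in diameter, 20 mm high, 0.22 kg; origin centre of its underside.
- plate_low: Lower plate, loose, standing on the table; origin centre of its underside. The upper plate stands 11 mm above it.
- bowl: Bystander: steel bowl 176 mm in diameter, 75 mm high, with a grey plastic spring clip on its rim; origin centre of its underside.
- pin: Bystander: thin birch rolling pin, 24 mm thick, 380 mm long along its y; origin at the underside of its middle.
- mill: Bystander: dark wooden pepper mill, 145 mm high, 56 mm in diameter; origin centre of its underside.
Things that resemble listed ones, but are neither listed nor needed, are in the scene too. What is shaped like the jar but pink is not meant.

How it is judged:
By the outcome, as a careful person would: the job done as asked, in the order asked, and still so for the second after the job is handed in, with the robot touching nothing.
It also fails if it takes over 58 s, if anything falls off the work surface, if the arm or the gripper's body presses on something with over 40 N, if the wrist force passes 120 N, or if a joint passes its speed limit or range.

## Working session

There is one attempt and no reset: what is moved stays moved. The work goes in short steps, Python scripts to look and compute and a shell command to move; the robot and the scene stay as the last step left them, time stands still between calls to the robot, and variables do not carry over. Pictures are saved under pics/ and viewed, on a budget of 10 in all, crops included, one or two more only if the job needs it, and the job is handed in when it is done.

```bash
mkdir -p pics; python3 - <<'E'
from bench import status, optics
import cv2,numpy as np
for n in("side","top"):
    cv2.imwrite(f"pics/{n}0.png",optics.camera(n)[:,:,::-1]); c=optics.get_calibration(n)
    print(n,{k:(np.round(v,4).tolist() if not isinstance(v,str) else v) for k,v in c.items()})
print(status.get_obs())
E
```

```text
side {'vertical_fov': 45.6794, 'cx': 273.1492, 'cy': 209.8333, 'extrinsics': [[0.9891, 0.0977, -0.1097, 0.3259], [-0.145, 0.5278, -0.8369, -1.19], [-0.0239, 0.8437, 0.5362, 0.8673], [0.0, 0.0, 0.0, 1.0]]}
top {'vertical_fov': 45.0631, 'cx': 277.0162, 'cy': 213.7655, 'extrinsics': [[0.036, 0.9733, -0.2267, 0.2167], [-0.9993, 0.0338, -0.0137, -0.0116], [-0.0056, 0.227, 0.9739, 1.3081], [0.0, 0.0, 0.0, 1.0]]}
{'time_s': 0.1, 'q': array([ 9.22691225e-01,  1.81475799e-01,  1.60790480e+00, -2.44079245e-05,
        1.35380719e+00, -2.06265210e-01]), 'dq': array([ 7.65839658e-05, -2.18158040e-03, -3.36763801e-03,  4.34077644e-04,
        1.83533301e-04, -1.61949062e-03]), 'joint_efforts': array([ 1.28454063e-03, -4.45877302e+01, -3.52239561e+01, -2.26776292e-04,
        4.16359951e-03, -7.82141115e-06]), 'eef_pos': array([0.24553719, 0.51938685, 0.23047071]), 'eef_rot': array([ 0.68969566,  0.15442776,  0.69014763, -0.15546131]), 'wrist_force': array([-0.37626814,  0.0771648 , -0.0600774 ]), 'torque': array([ 0.03623144, -0.0261672 ,  0.0505227 ]), 'opening': 0.9989833495819589}
```

View pics/side0.png

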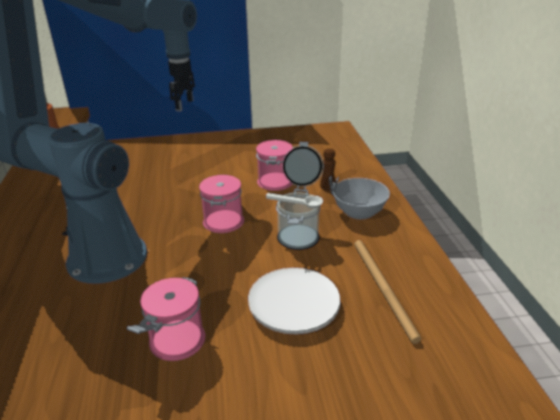

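View pics/top0.png

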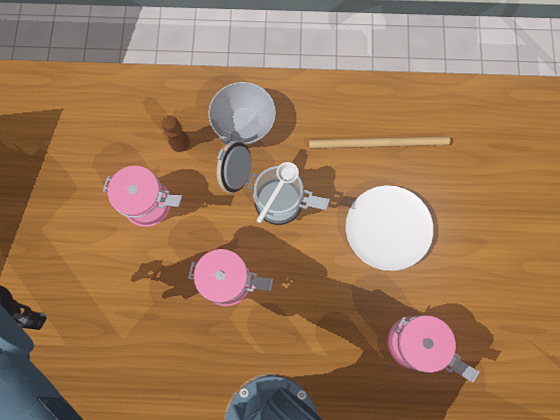

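The side picture shows the jar at about (298,218) with the lid leaning back at (302,167), and the spoon running from (268,197) to the bowl at (313,201). The plates are at (294,300). The top picture shows the jar at (278,195), the spoon from (260,220) to (287,172), the lid at (235,167), the lever at (316,202) and the plate at (390,228).

```bash
cat > h.py <<'E'
import numpy as np,cv2
from bench import status,optics
C={n:optics.get_calibration(n) for n in("side","top")}
def f(n): return 210/np.tan(np.radians(C[n]["vertical_fov"])/2)
def ray(n,uv):
    c=C[n];E=np.array(c["extrinsics"]);d=np.array([(uv[0]-c["cx"])/f(n),-(uv[1]-c["cy"])/f(n),-1]);d=E[:3,:3]@d
    return E[:3,3],d/np.linalg.norm(d)
def plane(n,uv,z):
    o,d=ray(n,uv);return o+d*(z-o[2])/d[2]
def proj(n,p):
    c=C[n];E=np.array(c["extrinsics"]);q=E[:3,:3].T@(np.array(p)-E[:3,3]);return np.round([c["cx"]+f(n)*q[0]/-q[2],c["cy"]-f(n)*q[1]/-q[2]],1)
def tri(a,b):
    o1,d1=ray("side",a);o2,d2=ray("top",b);A=np.c_[d1,-d2];t=np.linalg.lstsq(A,o2-o1,rcond=None)[0]
    p,q=o1+d1*t[0],o2+d2*t[1];return np.round((p+q)/2,4),round(np.linalg.norm(p-q)*1e3,1)
E
python3 - <<'E'
from h import *
im={n:cv2.imread(f"pics/{n}0.png") for n in C}
for n in C:
    g=im[n]; hsv=cv2.cvtColor(g,cv2.COLOR_BGR2HSV)
    m=((hsv[...,1]<40)&(hsv[...,2]>185)).astype(np.uint8)
    k,l,s,c=cv2.connectedComponentsWithStats(m)
    for i in range(1,k):
        if s[i,4]>60 and s[i,1]>100:
            pts=np.argwhere(l==i)[:,::-1].astype(np.float32); print(n,s[i],np.round(c[i],1),cv2.minAreaRect(pts))
            if s[i,4]>3000:
                ct=max(cv2.findContours((l==i).astype(np.uint8),0,1)[0],key=cv2.contourArea)
                w=np.array([plane(n,p,0.031)[:2] for p in ct[:,0]],np.float32)
                print(" plate world",cv2.minEnclosingCircle(w),cv2.fitEllipse(w))
print("tcp",[proj(n,status.get_obs()["eef_pos"]) for n in C],"base",[proj(n,(0,0,0)) for n in C])
a=cv2.resize(im["top"][130:240,205:345],None,fx=5,fy=5,interpolation=2)[:, :700]
cv2.imwrite("pics/c1.png",a)
a=cv2.resize(im["side"][135:255,250:350],None,fx=5,fy=5,interpolation=2); cv2.imwrite("pics/c2.png",a)
E
```

```text
side [ 249  268   91   62 4395] [293.7 298.9] ((294.0, 298.5), (61.0, 90.0), 90.0)
 plate world ((0.48824813961982727, -0.28629302978515625), 0.11143512278795242) ((0.4884302318096161, -0.2864988148212433), (0.2162337601184845, 0.21998172998428345), 71.61888885498047)
side [478 273  16  18  61] [485.3 281.1] ((485.6633605957031, 281.3663330078125), (22.655838012695312, 2.9551093578338623), 50.71058654785156)
side [486 272  15  13  81] [492.5 277.5] ((493.1341552734375, 278.2926940917969), (17.49146270751953, 5.4660820960998535), 51.34019470214844)
side [503 293  23  22 169] [513.7 304. ] ((513.4171752929688, 303.99310302734375), (28.715070724487305, 6.870477199554443), 49.76364517211914)
side [495 294  18  22  81] [503.6 304.8] ((503.3896484375, 304.5867614746094), (27.015647888183594, 3.145272970199585), 51.842769622802734)
side [521 317  27  25 233] [533.6 329. ] ((533.5829467773438, 328.837646484375), (34.23578643798828, 8.06854248046875), 51.009002685546875)
top [217 160   6  28  75] [218.8 172.5] ((218.94989013671875, 173.62400817871094), (27.153249740600586, 4.106879234313965),
[... 459 characters left out ...]
 ((0.48920416831970215, -0.2832096517086029), (0.21939052641391754, 0.22272464632987976), 40.98269271850586)
top [300 190  29  19 241] [315.2 201.4] ((314.29998779296875, 201.60000610351562), (24.981990814208984, 16.127614974975586), 18.434946060180664)
top [164 195  17  11 141] [172.4 199.9] ((172.0, 200.0), (10.0, 16.0), 90.0)
top [266 199  33  21 155] [280.9 211.9] ((283.66943359375, 211.40127563476562), (13.025481224060059, 35.59438705444336), 69.22774505615234)
top [215 271  10   9  64] [219.4 275.2] ((219.50003051757812, 275.0000305175781), (9.192388534545898, 7.77817440032959), 45.0)
tcp [array([184.9, 108.9]), array([ 27.8, 308.3])] base [array([107.3, 257.3]), array([272.1, 423.5])]
```

View pics/c1.png

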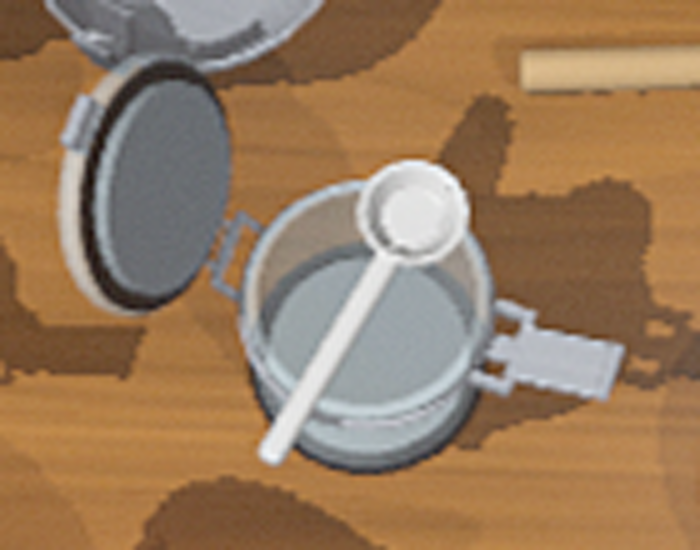

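View pics/c2.png

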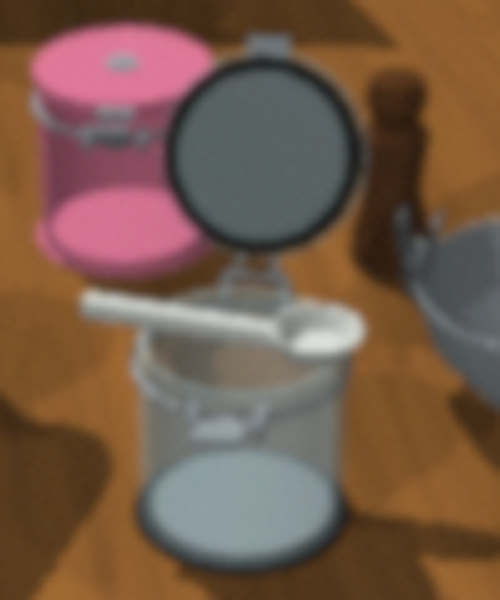

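The top crop shows the jar rim centred at about (278.4,191) px. The spoon bowl is at (287.6,172.4), the handle end at (259,221) and the lever end at (327.8,204). In the side crop the handle end is at (266.6,195.6), the spoon bowl at (314.4,200.6), the lever end at (293.6,221.4) and the lid's top bracket at (304,143.6).

```bash
python3 - <<'E'
from h import *
T=lambda u,v:(205+u/5,130+v/5); S=lambda u,v:(250+u/5,135+v/5)
r=lambda x:np.round(x,4)
c=r(plane("top",T(367,305),.12)); print("jar rim c",c, "L/R",r(plane("top",T(240,305),.12)),r(plane("top",T(493,305),.12)),"N/S",r(plane("top",T(367,180),.12)),r(plane("top",T(367,430),.12)))
print("side rim L/R",r(plane("side",S(133,345),.12)),r(plane("side",S(352,345),.12)), "base bottom",r(plane("side",S(242,510),0.003)))
print("bowl",tri(S(322,328),T(413,212)),r(plane("top",T(413,212),.136)))
print("hend",tri(S(83,303),T(270,455)),r(plane("top",T(270,455),.133)))
print("lever",tri(S(218,432),T(614,370)),r(plane("top",T(614,370),.112+.0287)),r(plane("top",T(495,345),.112)))
print("lid",tri(S(270,43),T(80,122)),r(plane("top",T(80,122),.245)),"hinge",r(plane("top",T(232,255),.12)),r(plane("side",S(252,272),.12)))
E
```

```text
jar rim c [0.5502 0.0038 0.12  ] L/R [0.5481 0.0656 0.12  ] [ 0.5523 -0.0575  0.12  ] N/S [0.6141 0.006  0.12  ] [0.4878 0.0016 0.12  ]
side rim L/R [0.4929 0.0052 0.12  ] [ 0.6151 -0.0176  0.12  ] base bottom [ 0.5547 -0.0036  0.003 ]
bowl (array([ 0.596 , -0.0171,  0.1325]), np.float64(3.2)) [ 0.5933 -0.0171  0.136 ]
hend (array([0.4713, 0.0474, 0.1259]), np.float64(2.5)) [0.4711 0.0471 0.133 ]
lever (array([ 0.5189, -0.1154,  0.1362]), np.float64(2.6)) [ 0.5164 -0.115   0.1407] [ 0.5344 -0.0593  0.112 ]
lid (array([0.5967, 0.1331, 0.2402]), np.float64(0.1)) [0.595  0.1324 0.245 ] hinge [0.5733 0.0707 0.12  ] [0.5752 0.0739 0.12  ]
```

```bash
cat >> h.py <<'E'
from scipy.spatial.transform import Rotation as Ro
def go(p,ydir=None,yaw0=None):
    s=status.get_obs();q=s["eef_rot"];R=Ro.from_quat([q[1],q[2],q[3],q[0]]).as_matrix()
    t=R.T@(np.array(p)-s["eef_pos"])*1e3
    out=[np.round(t,1).tolist()]
    if ydir is not None:
        d=R.T@np.r_[ydir,0]; a=np.degrees(np.arctan2(d[2],d[1])); out.append(("yaw",round((a+90)%180-90,1)))
    print("to",p,*out,"t",round(s["time_s"],2),"pos",np.round(s["eef_pos"],4),"F",np.round(s["wrist_force"],1),"op",round(s["opening"],3),"R",np.round(R,3).tolist() if yaw0 else "q6",round(s["q"][5],2))
E
python3 - <<'E'
from h import *
go([.5557,.0037,.30],[.459,.889],1)
E
```

```text
to [0.5557, 0.0037, 0.3] [-69.2, -333.6, 500.9] ('yaw', np.float64(2.0)) t 0.1 pos [0.2455 0.5194 0.2305] F [-0.4  0.1 -0.1] op 0.999 R [[-0.001, 0.428, 0.904], [-0.001, 0.904, -0.428], [-1.0, -0.002, -0.0]] -0.21
```

```bash
python3 -m jog '[-40,-20,30,2,100,-65,-45,68,2,80,-69,-72,108,2,50,-69,-99,149,2,40,-69,-126,190,2,40]' 
python3 -m jog '[0,-27,40,0,40,0,-54,80,0,40,0,-81,121,0,40,0,-108,161,0,40,0,-135,201,0,40]'
python3 -m jog '[0,-26,40,0,40,0,-50,75,0,40,0,-70,105,0,40,0,-73,110,0,40,0,-73,110,0,40]'
python3 - <<'E'
from h import *
go([.5557,.0037,.30],[.459,.889],1)
for n in C: cv2.imwrite(f"pics/{n}1.png",optics.camera(n)[:,:,::-1])
a=cv2.imread("pics/side1.png")[60:240,220:420];b=cv2.imread("pics/top1.png")[100:280,180:380]
cv2.imwrite("pics/m1.png",cv2.resize(np.hstack([a,b]),None,fx=2,fy=2,interpolation=2))
E
```

```text
time_s: 0.6
eef_pos: [0.3634, 0.3245, 0.3006]
eef_rot: [0.687, 0.167, 0.687, -0.167]
wrist_force: [0.3, -1.1, -0.1]
opening: 0.401
time_s: 1.1
eef_pos: [0.4799, 0.112, 0.3001]
eef_rot: [0.687, 0.167, 0.687, -0.167]
wrist_force: [0.5, 0.2, 0.6]
opening: 0.396
time_s: 1.6
eef_pos: [0.5437, -0.0023, 0.2995]
eef_rot: [0.686, 0.168, 0.688, -0.168]
wrist_force: [-1.0, -0.1, -0.0]
opening: 0.405
to [0.5557, 0.0037, 0.3] [-0.5, 10.8, 7.9] ('yaw', np.float64(-0.1)) t 1.6 pos [ 0.5437 -0.0023  0.2995] F [-1.  -0.1 -0. ] op 0.405 R [[-0.002, 0.461, 0.888], [0.001, 0.888, -0.461], [-1.0, -0.0, -0.002]] -1.31
```

View pics/m1.png

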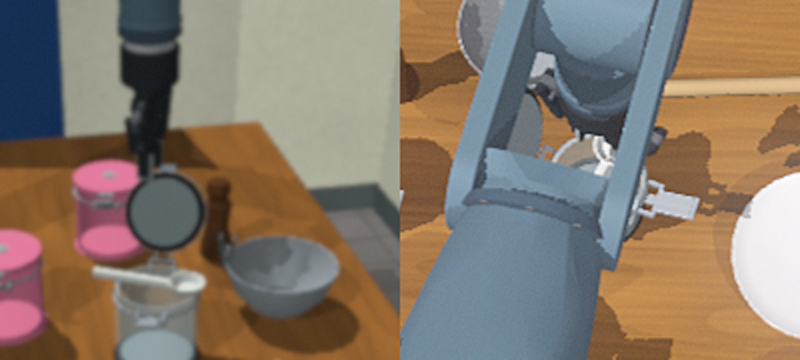

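The side half shows the fingertips at about (293,145) px, above the handle. The top view is blocked by the arm. I'll go down to just above the spoon and check there.

```bash
python3 -m jog '[30,5,4,0,40,70,11,8,0,40,110,11,8,0,40,140,11,8,0,40,140,11,8,0,40]' 
python3 - <<'E'
from h import *
go([.5557,.0037,.12],[.459,.889])
print(proj("side",(.5437,-.0023,.2995)),proj("side",status.get_obs()["eef_pos"]))
cv2.imwrite("pics/side2.png",optics.camera("side")[:,:,::-1])
cv2.imwrite("pics/m2.png",cv2.resize(cv2.imread("pics/side2.png")[110:260,230:380],None,fx=4,fy=4,interpolation=2))
E
```

```text
time_s: 2.2
eef_pos: [0.5519, 0.0071, 0.1558]
eef_rot: [0.684, 0.166, 0.691, -0.166]
wrist_force: [-1.1, 0.0, -0.7]
opening: 0.402
to [0.5557, 0.0037, 0.12] [35.7, -1.2, 5.3] ('yaw', np.float64(0.1)) t 2.2 pos [0.5519 0.0071 0.1558] F [-1.1  0.  -0.7] op 0.402 R q6 -1.3
[294.6 146.1] [296.9 190.9]
```

View pics/m2.png

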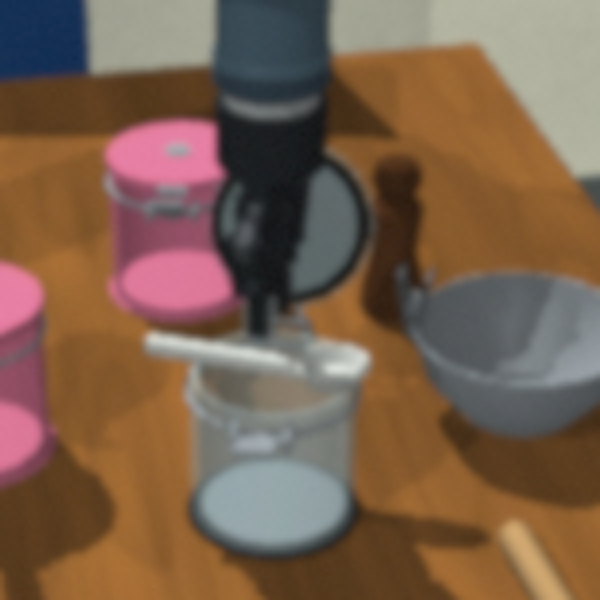

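The fingertips at (295,194) px straddle the handle near the jar's middle, as predicted. Next I descend and grip.

```bash
python3 -m jog '[15,-1,3,0,40,30,-1,5,0,40,35,-1,5,0,40,35,-1,5,0,40,35,-1,5,0,40]' 
python3 -m jog '[0,0,0,0,10,0,0,0,0,0,0,0,0,0,0,0,0,0,0,0,0,0,0,0,0]'
python3 -m jog '[-5,0,0,0,0,-20,0,0,0,0,-50,0,0,0,0,-80,0,0,0,0,-80,0,0,0,0]'
python3 - <<'E'
from h import *
go([.4961,-.2877,.2],[.459,.889])
cv2.imwrite("pics/side3.png",optics.camera("side")[:,:,::-1])
cv2.imwrite("pics/m3.png",cv2.resize(cv2.imread("pics/side3.png")[110:260,230:380],None,fx=4,fy=4,interpolation=2))
E
```

```text
time_s: 2.75
eef_pos: [0.5601, 0.0014, 0.1256]
eef_rot: [0.687, 0.167, 0.687, -0.167]
wrist_force: [0.2, -0.7, 0.5]
opening: 0.397
time_s: 3.25
eef_pos: [0.5605, 0.0014, 0.1262]
eef_rot: [0.688, 0.167, 0.687, -0.167]
wrist_force: [-1.1, 0.6, 6.3]
opening: 0.114
time_s: 3.75
eef_pos: [0.5628, 0.001, 0.2111]
eef_rot: [0.69, 0.167, 0.684, -0.167]
wrist_force: [0.3, -0.1, -0.1]
opening: 0.114
to [0.4961, -0.2877, 0.2] [11.1, -287.1, 73.0] ('yaw', np.float64(0.0)) t 3.75 pos [0.5628 0.001  0.2111] F [ 0.3 -0.1 -0.1] op 0.114 R q6 -1.3
```

View pics/m3.png

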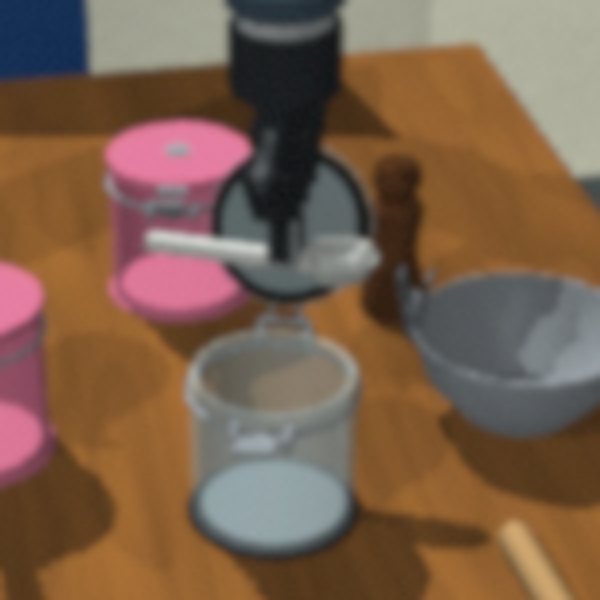

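The spoon is held and lifted, with the handle end at (150,240) and the bowl at (340,258) in the crop. The bowl looks differently shaded, so I'll check its roll.

```bash
python3 -m jog '[0,-35,9,0,0,0,-75,19,0,0,0,-115,29,0,0,0,-155,39,0,0,0,-195,49,0,0]' 
python3 -m jog '[5,-30,8,0,0,10,-60,16,0,0,10,-85,23,0,0,10,-92,24,0,0,10,-92,24,0,0]'
python3 - <<'E'
from h import *
go([.4961,-.2877,.03],[.459,.889])
p=status.get_obs()["eef_pos"]
t=[]
for n in C:
    im=optics.camera(n)[:,:,::-1];cv2.imwrite(f"pics/{n}4.png",im);u,v=proj(n,p).astype(int);u=max(u,45);t.append(cv2.resize(im[v-55:v+55,u-45:u+45],(400,490),interpolation=2))
cv2.imwrite("pics/m4.png",np.hstack(t))
E
```

```text
time_s: 4.3
eef_pos: [0.5127, -0.1952, 0.2044]
eef_rot: [0.687, 0.167, 0.688, -0.167]
wrist_force: [0.9, 0.7, -1.2]
opening: 0.115
time_s: 4.8
eef_pos: [0.4923, -0.2873, 0.1945]
eef_rot: [0.686, 0.168, 0.687, -0.167]
wrist_force: [1.1, 0.6, 0.5]
opening: 0.115
to [0.4961, -0.2877, 0.03] [164.4, 1.3, 3.8] ('yaw', np.float64(-0.1)) t 4.8 pos [ 0.4923 -0.2873  0.1945] F [1.1 0.6 0.5] op 0.115 R q6 -1.83
```

View pics/m4.png

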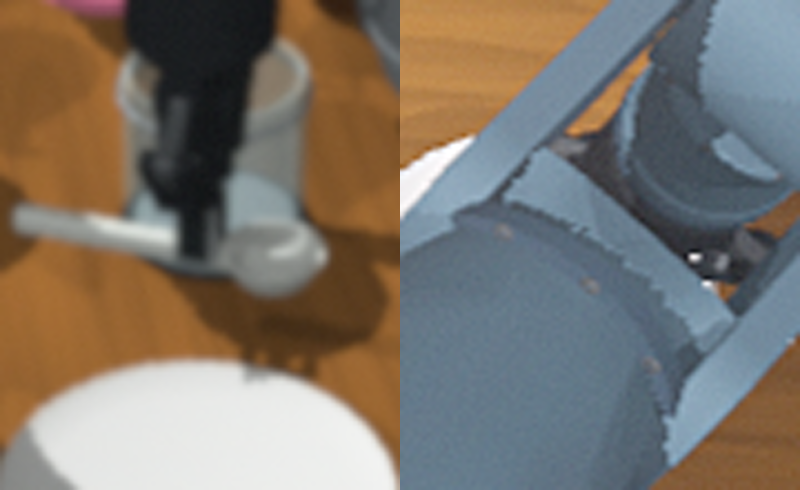

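The spoon looks right way up: handle from (15,215), bowl opening at (290,240), maybe slightly rolled. I'll lower it slowly and watch the force.

```bash
python3 -m jog '[30,1,4,0,0,70,1,8,0,0,110,1,8,0,0,140,1,8,0,0,150,1,8,0,0]' 
python3 -m jog '[2,0,0,0,0,4,0,0,0,0,6,0,0,0,0,6,0,0,0,0,6,0,0,0,0]' 
python3 - <<'E'
from h import *
go([.5005,-.2905,.028],[.459,.889])
im=optics.camera("side")[:,:,::-1];cv2.imwrite(f"pics/side5.png",im);cv2.imwrite("pics/m5.png",cv2.resize(im[225:345,235:355],None,fx=5,fy=5,interpolation=2))
E
```

```text
time_s: 5.4
eef_pos: [0.4989, -0.2863, 0.0417]
eef_rot: [0.685, 0.168, 0.689, -0.165]
wrist_force: [-1.2, 0.5, -0.4]
opening: 0.115
time_s: 5.9
eef_pos: [0.5012, -0.2903, 0.0404]
eef_rot: [0.688, 0.167, 0.687, -0.167]
wrist_force: [-0.5, 0.5, -0.9]
opening: 0.112
to [0.5005, -0.2905, 0.028] [12.4, -0.5, -0.5] ('yaw', np.float64(-0.0)) t 5.9 pos [ 0.5012 -0.2903  0.0404] F [-0.5  0.5 -0.9] op 0.112 R q6 -1.82
```

View pics/m5.png

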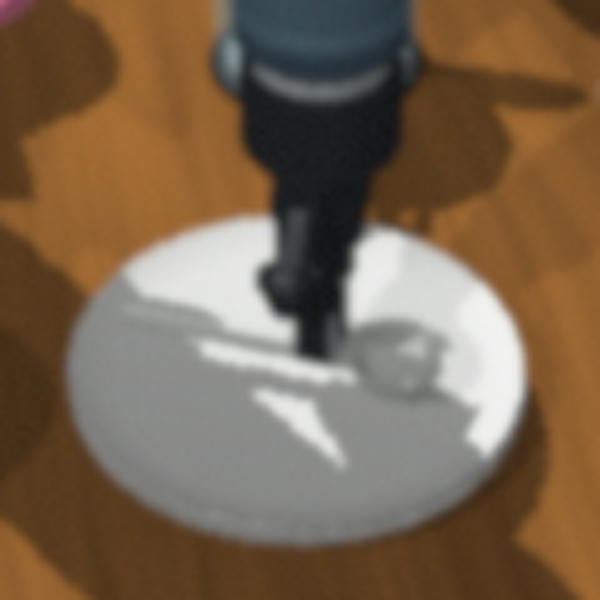

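The spoon hovers over the middle of the plate, with the handle end at (130,310) and the bowl at (400,360) in the crop. There are about 12 mm left.

```bash
python3 -m jog '[2,0,0,0,0,4,0,0,0,0,5,0,0,0,0,6,0,0,0,0,6,0,0,0,0]' 
python3 -m jog '[1,0,0,0,0,2,0,0,0,0,3,0,0,0,0,3,0,0,0,0,3,0,0,0,0]'
```

```text
time_s: 6.45
eef_pos: [0.5005, -0.2897, 0.033]
eef_rot: [0.687, 0.167, 0.687, -0.167]
wrist_force: [0.5, -0.5, -1.5]
opening: 0.116
time_s: 6.95
eef_pos: [0.5006, -0.2898, 0.0303]
eef_rot: [0.687, 0.167, 0.687, -0.167]
wrist_force: [0.3, 0.3, -0.7]
opening: 0.112
```

```bash
python3 -m jog '[0.5,0,0,0,0,1,0,0,0,0,1.5,0,0,0,0,1.5,0,0,0,0,1.5,0,0,0,0]' 
python3 -m jog '[0.5,0,0,0,0,1,0,0,0,0,1,0,0,0,0,1,0,0,0,0,1,0,0,0,0]'
```

```text
time_s: 7.45
eef_pos: [0.5006, -0.2898, 0.0288]
eef_rot: [0.687, 0.167, 0.687, -0.167]
wrist_force: [-0.3, -0.8, -0.2]
opening: 0.111
time_s: 7.95
eef_pos: [0.5007, -0.2898, 0.0282]
eef_rot: [0.687, 0.167, 0.687, -0.167]
wrist_force: [-2.0, 1.7, 6.6]
opening: 0.112
```

Contact at 6.6 N. I'll release slowly.

```bash
python3 -m jog '[0,0,0,0,13,0,0,0,0,15,0,0,0,0,17,0,0,0,0,20,0,0,0,0,24]' 
python3 -m jog '[0,0,0,0,30,0,0,0,0,34,-4,0,0,0,34,-15,0,0,0,34,-30,0,0,0,34]'
python3 -m jog '[-40,0,0,0,34,-90,0,0,0,34,-140,0,0,0,34,-190,0,0,0,20,-220,0,0,0,0]'
python3 - <<'E'
from h import *
for n in C:
  im=optics.camera(n)[:,:,::-1];cv2.imwrite(f"pics/{n}6.png",im)
cv2.imwrite("pics/m6.png",cv2.resize(cv2.imread("pics/side6.png")[225:345,235:355],None,fx=5,fy=5,interpolation=2))
e=np.array([.304,.953]);e/=np.linalg.norm(e)
a=np.r_[np.array([.551,.003])+e*.19,.33];print(a);go(a,e,1)
E
```

```text
time_s: 8.45
eef_pos: [0.5006, -0.2898, 0.0276]
eef_rot: [0.687, 0.167, 0.687, -0.167]
wrist_force: [-0.6, -0.0, 0.3]
opening: 0.244
time_s: 8.95
eef_pos: [0.5003, -0.2895, 0.0583]
eef_rot: [0.687, 0.167, 0.687, -0.167]
wrist_force: [0.8, -0.4, 0.5]
opening: 0.336
time_s: 9.45
eef_pos: [0.5017, -0.2906, 0.2847]
eef_rot: [0.69, 0.166, 0.685, -0.168]
wrist_force: [0.8, -0.5, 0.6]
opening: 0.046
[0.60874196 0.18401344 0.33      ]
to [0.60874196 0.18401344 0.33      ] [-47.0, 471.1, -123.5] ('yaw', np.float64(-9.6)) t 9.55 pos [ 0.5029 -0.2916  0.2861] F [ 1.  -0.7  0.2] op 0.001 R [[0.01, 0.459, 0.889], [-0.009, 0.889, -0.459], [-1.0, -0.003, 0.012]] -1.82
```

View pics/m6.png

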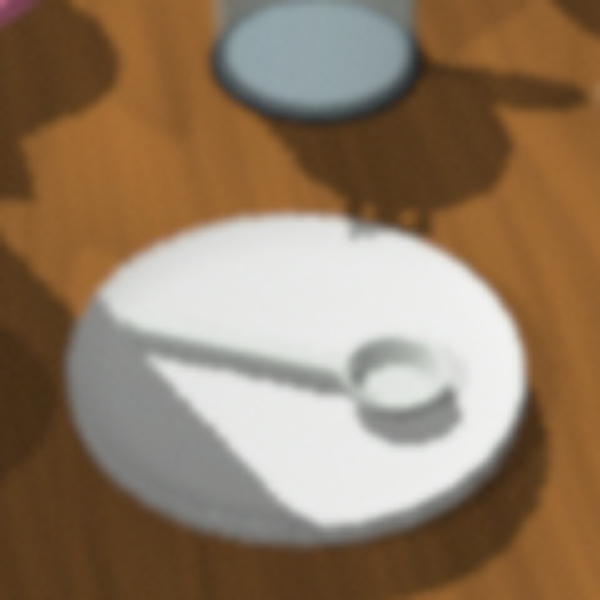

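The spoon lies right way up across the middle of the plate, with the handle end at (125,330) and the bowl at (400,375) in the crop. Next I go over and behind the lid.

```bash
python3 -m jog '[-20,30,-8,-2,0,-47,70,-18,-5,0,-47,115,-30,-9.6,0,-47,160,-42,-9.6,0,-47,205,-54,-9.6,0]' 
python3 - <<'E'
from h import *
go([.6087,.184,.33],[.304,.953],1)
E
```

```text
time_s: 10.05
eef_pos: [0.5464, -0.0811, 0.3252]
eef_rot: [0.699, 0.109, 0.698, -0.109]
wrist_force: [1.2, 0.5, 0.5]
opening: -0.002
to [0.6087, 0.184, 0.33] [-4.8, 271.4, -21.4] ('yaw', np.float64(-0.0)) t 10.05 pos [ 0.5464 -0.0811  0.3252] F [1.2 0.5 0.5] op -0.002 R [[0.0, 0.305, 0.952], [-0.0, 0.952, -0.305], [-1.0, 0.0, 0.0]] -1.62
```

```bash
python3 -m jog '[0,45,-4,0,0,-3,95,-8,0,0,-5,145,-12,0,0,-5,195,-16,0,0,-5,240,-19,0,0]' 
python3 -m jog '[0,25,-2,0,0,0,31,-2,0,0,30,31,-2,0,0,70,31,-2,0,0,110,31,-2,0,0]' 
python3 - <<'E'
from h import *
c=np.array([.551,.003]);e=np.array([.304,.953])
go([*(c+e*.165),.215],e);go([*(c+e*.075),.215],e)
im=optics.camera("side")[:,:,::-1];cv2.imwrite(f"pics/side7.png",im);cv2.imwrite("pics/m7.png",cv2.resize(im[75:255,230:390],None,fx=3.3,fy=3.3,interpolation=2))
E
```

```text
time_s: 10.55
eef_pos: [0.6012, 0.154, 0.3301]
eef_rot: [0.699, 0.109, 0.699, -0.109]
wrist_force: [1.2, -0.7, -0.3]
opening: -0.003
time_s: 11.05
eef_pos: [0.6091, 0.1808, 0.2193]
eef_rot: [0.699, 0.109, 0.698, -0.109]
wrist_force: [0.3, -0.1, 0.1]
opening: 0.003
to [np.float64(0.60116), np.float64(0.160245), 0.215] [4.3, -22.0, -1.3] ('yaw', np.float64(-0.0)) t 11.05 pos [0.6091 0.1808 0.2193] F [ 0.3 -0.1  0.1] op 0.003 R q6 -1.16
to [np.float64(0.5738000000000001), np.float64(0.074475), 0.215] [4.3, -112.1, -1.2] ('yaw', np.float64(-0.0)) t 11.05 pos [0.6091 0.1808 0.2193] F [ 0.3 -0.1  0.1] op 0.003 R q6 -1.16
```

View pics/m7.png

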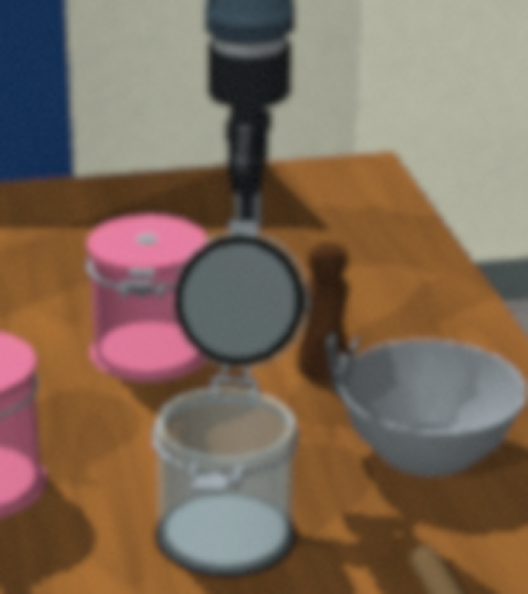

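The finger is behind the lid's top bracket at (243,215) in the crop, and the lid is undisturbed. Now I push forward in stages.

```bash
python3 -m jog '[4,-12,0,0,0,4,-24,0,0,0,4,-36,0,0,0,4,-46,0,0,0,4,-56,0,0,0]' 
python3 -m jog '[0,-9,0,0,0,0,-18,0,0,0,0,-27,0,0,0,0,-36,0,0,0,0,-42,0,0,0]' 
python3 - <<'E'
from h import *
im=optics.camera("side")[:,:,::-1];cv2.imwrite(f"pics/side8.png",im);cv2.imwrite("pics/m8.png",cv2.resize(im[75:255,230:390],None,fx=3.3,fy=3.3,interpolation=2))
c=np.array([.551,.003]);e=np.array([.304,.953])
print((status.get_obs()["eef_pos"][:2]-c)@e)
E
```

```text
time_s: 11.6
eef_pos: [0.5928, 0.1272, 0.2178]
eef_rot: [0.7, 0.109, 0.697, -0.109]
wrist_force: [0.7, 1.5, 0.3]
opening: 0.001
time_s: 12.1
eef_pos: [0.5792, 0.0875, 0.2159]
eef_rot: [0.699, 0.109, 0.699, -0.109]
wrist_force: [-0.1, 0.4, 0.6]
opening: -0.001
0.08844104303743765
```

View pics/m8.png

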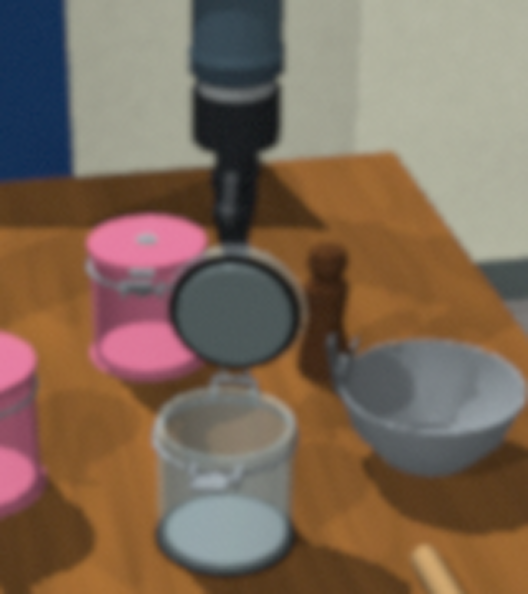

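The lid stands near upright, with its disc at (235,308) in the crop. A little further, then I back off at once.

```bash
python3 -m jog '[0,-6,0,0,0,0,-12,0,0,0,0,-16,0,0,0,0,-16,0,0,0,0,0,0,0,0]' 
python3 -m jog '[0,10,0,0,0,-20,20,0,0,0,-60,20,0,0,0,-100,20,0,0,0,-100,20,0,0,0]' 
python3 - <<'E'
from h import *
im=optics.camera("side")[:,:,::-1];cv2.imwrite(f"pics/side9.png",im);cv2.imwrite("pics/m9.png",cv2.resize(im[75:255,230:390],None,fx=3.3,fy=3.3,interpolation=2))
c=np.array([.551,.003]);e=np.array([.304,.953])
go([*(c-e*.100),.32],e)
E
```

```text
time_s: 12.65
eef_pos: [0.5794, 0.0875, 0.2158]
eef_rot: [0.699, 0.109, 0.699, -0.11]
wrist_force: [0.1, 0.5, 0.4]
opening: -0.002
time_s: 13.15
eef_pos: [0.5885, 0.1089, 0.323]
eef_rot: [0.703, 0.109, 0.695, -0.108]
wrist_force: [0.3, 0.3, 0.2]
opening: 0.004
to [np.float64(0.5206000000000001), np.float64(-0.0923), 0.32] [-0.9, -211.8, -2.7] ('yaw', np.float64(0.1)) t 13.2 pos [0.5873 0.1087 0.3196] F [-0.3 -0.2 -0.1] op 0.0 R q6 -1.28
```

View pics/m9.png

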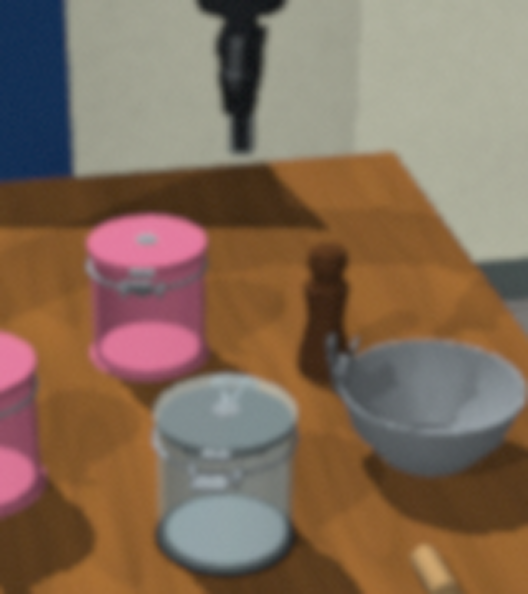

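The lid is shut, its disc flat on the jar at (225,415) in the crop. Now the lever.

```bash
python3 -m jog '[0,-45,0,0,0,0,-95,0,0,0,0,-145,-1,0,0,0,-190,-2,0,0,0,-212,-3,0,0]' 
python3 -m jog '[0,0,0,0,0,40,0,0,0,0,85,0,0,0,0,130,0,0,0,0,150,0,0,0,0]'
python3 - <<'E'
from h import *
c=np.array([.551,.003]);e=np.array([.304,.953])
go([*(c-e*.100),.085],e)
im=optics.camera("side")[:,:,::-1];cv2.imwrite(f"pics/side10.png",im);cv2.imwrite("pics/m10.png",cv2.resize(im[130:255,240:360],None,fx=4,fy=4,interpolation=2))
E
```

```text
time_s: 13.7
eef_pos: [0.5167, -0.0957, 0.3142]
eef_rot: [0.698, 0.109, 0.699, -0.11]
wrist_force: [0.9, 1.2, -0.2]
opening: -0.003
time_s: 14.2
eef_pos: [0.5154, -0.0907, 0.1603]
eef_rot: [0.696, 0.109, 0.701, -0.108]
wrist_force: [-0.1, -0.2, -0.3]
opening: -0.003
to [np.float64(0.5206000000000001), np.float64(-0.0923), 0.085] [75.2, -0.0, 6.1] ('yaw', np.float64(0.1)) t 14.2 pos [ 0.5154 -0.0907  0.1603] F [-0.1 -0.2 -0.3] op -0.003 R q6 -1.66
```

View pics/m10.png

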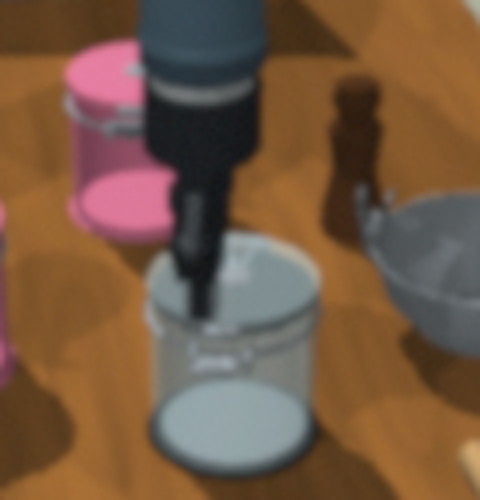

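The finger at (202,318) sits slightly left of the lever at (217,358) in the crop, which fits the measured 6 mm offset. I'll correct it and press.

```bash
python3 -m jog '[0,0,5,0,0,5,0,6,0,0,15,0,6,0,0,25,0,6,0,0,35,0,6,0,0]' 
python3 -m jog '[8,0,0,0,0,16,0,0,0,0,22,0,0,0,0,28,0,0,0,0,31,0,0,0,0]'
python3 - <<'E'
from h import *
c=np.array([.551,.003]);e=np.array([.304,.953]);go([*(c-e*.100),.085],e)
E
```

```text
time_s: 14.75
eef_pos: [0.524, -0.0955, 0.1304]
eef_rot: [0.699, 0.109, 0.698, -0.109]
wrist_force: [-0.1, -1.2, -0.5]
opening: -0.0
time_s: 15.25
eef_pos: [0.5237, -0.0954, 0.0993]
eef_rot: [0.699, 0.109, 0.699, -0.109]
wrist_force: [0.9, -0.6, 2.1]
opening: -0.001
to [np.float64(0.5206000000000001), np.float64(-0.0923), 0.085] [14.3, 2.0, -3.9] ('yaw', np.float64(-0.0)) t 15.25 pos [ 0.5237 -0.0954  0.0993] F [ 0.9 -0.6  2.1] op -0.001 R q6 -1.67
```

```bash
python3 -m jog '[3,1,-2,0,0,6,1,-2,0,0,9,1,-2,0,0,11,1,-2,0,0,11,1,-2,0,0]' 
python3 -m jog '[1,0,0,0,0,2,0,0,0,0,3,0,0,0,0,3,0,0,0,0,3,0,0,0,0]'
```

```text
time_s: 15.75
eef_pos: [0.5227, -0.0951, 0.0901]
eef_rot: [0.699, 0.108, 0.698, -0.109]
wrist_force: [-4.1, -4.0, 10.1]
opening: 0.003
time_s: 16.25
eef_pos: [0.5237, -0.0962, 0.0887]
eef_rot: [0.7, 0.107, 0.697, -0.11]
wrist_force: [-7.0, -5.5, 19.3]
opening: -0.001
```

```bash
python3 -m jog '[1,0,0,0,0,1.5,0,0,0,0,1.5,0,0,0,0,1.5,0,0,0,0,1.5,0,0,0,0]' 
python3 -m jog '[-10,-1,0,0,0,-40,-3,0,0,0,-85,-3,0,0,0,-130,-30,0,0,0,-180,-60,0,0,0]'
python3 -m jog '[0,0,-45,0,0,0,0,-95,0,0,0,0,-140,0,0,0,0,-150,0,0,0,0,-150,0,0]'
python3 - <<'E'
from h import *
for n in C: cv2.imwrite(f"pics/{n}11.png",optics.camera(n)[:,:,::-1])
a=cv2.imread("pics/side11.png")[140:260,240:350];b=cv2.imread("pics/top11.png")[130:250,240:350]
cv2.imwrite("pics/m11.png",cv2.resize(np.hstack([a,b]),None,fx=3.6,fy=3.6,interpolation=2))
E
```

```text
time_s: 16.75
eef_pos: [0.5241, -0.0967, 0.088]
eef_rot: [0.7, 0.107, 0.697, -0.11]
wrist_force: [-8.1, -5.7, 24.4]
opening: -0.0
time_s: 17.25
eef_pos: [0.505, -0.1453, 0.2562]
eef_rot: [0.698, 0.108, 0.699, -0.108]
wrist_force: [0.7, 0.2, -0.2]
opening: -0.0
time_s: 17.75
eef_pos: [0.3619, -0.0997, 0.2551]
eef_rot: [0.699, 0.109, 0.698, -0.109]
wrist_force: [-0.3, -0.8, -0.2]
opening: -0.006
```

View pics/m11.png

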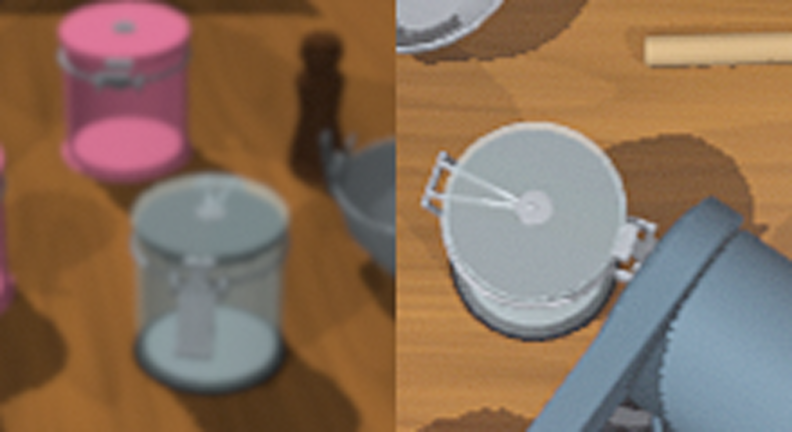

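The lid is shut and the lever hangs down, with its tip at about (195,357) in the side half, which is (294,239) px. I'll check numerically that it reached its stop and that the rest is undisturbed.

```bash
python3 - <<'E'
from h import *
c=np.array([.551,.003]);e=np.array([.304,.953])
for a in(1.3,1.4,1.5):
    t=a-.61;print(a,proj("side",[*(c-e*(.078+.05*np.cos(t))),.112-.05*np.sin(t)]))
cv2.imwrite("x.png",optics.camera("top"));a=[cv2.imread(f"pics/{p}.png") for p in("top0","top11","side0","side11")]
R={"bowl/mill/pin top":(0,1,80,155,150,460),"bowl/mill/pin side":(2,3,145,222,325,392),"pin side":(2,3,238,345,350,425)}
for k,(i,j,y0,y1,x0,x1) in R.items():
    d=cv2.absdiff(a[i],a[j])[y0:y1,x0:x1].max(2);print(k,"px changed>40:",(d>40).sum(),np.argwhere(d>40).mean(0) if (d>40).any() else "")
for n,i in(("side",2),("side",3)):
    h=cv2.cvtColor(a[i],cv2.COLOR_BGR2HSV);m=((h[...,1]<60)&(h[...,2]>90)).astype(np.uint8);m[:262]=0;m[345:]=0;m[:,:240]=0;m[:,350:]=0
    ct=max(cv2.findContours(m,0,1)[0],key=cv2.contourArea);print("plate",cv2.fitEllipse(ct))
E
```

```text
1.3 [291.5 237.4]
1.4 [291.7 237.8]
1.5 [291.8 238. ]
bowl/mill/pin top px changed>40: 354 [69.47457627 92.86158192]
bowl/mill/pin side px changed>40: 0 
pin side px changed>40: 4 [6.   0.25]
plate ((293.9531555175781, 300.3955993652344), (65.50829315185547, 91.73563385009766), 90.96839141845703)
plate ((293.9569396972656, 300.3698425292969), (65.56688690185547, 91.59327697753906), 90.78329467773438)
```

```bash
python3 -m jog '[0,40,-10,0,0,0,85,-30,0,0,0,130,-50,0,0,0,175,-70,0,0,0,220,-90,0,0]' 
python3 -m jog '[0,45,-10,0,0,0,90,-20,0,0,0,120,-30,0,0,0,130,-30,0,0,0,130,-30,0,0]'
python3 - <<'E'
from h import *
im=optics.camera("top")[:,:,::-1];cv2.imwrite("pics/top12.png",im)
c=np.array([.551,.003]);e=np.array([.304,.953])
for a in(1.2,1.3,1.4,1.5):
    t=a-.61;print(a,(proj("top",[*(c-e*(.078+.05*np.cos(t))),.112-.05*np.sin(t)])-[240,130])*5)
cv2.imwrite("pics/m12.png",cv2.resize(im[130:240,240:400],None,fx=5,fy=5,interpolation=2))
E
```

```text
time_s: 18.4
eef_pos: [0.3445, 0.1389, 0.2552]
eef_rot: [0.699, 0.109, 0.699, -0.109]
wrist_force: [2.2, -0.1, 0.1]
opening: 0.004
time_s: 18.9
eef_pos: [0.3554, 0.2709, 0.2544]
eef_rot: [0.698, 0.108, 0.699, -0.108]
wrist_force: [0.4, 0.3, -0.1]
opening: -0.0
1.2 [420.5 401. ]
1.3 [414. 401.]
1.4 [407.  400.5]
1.5 [399.5 399.5]
```

View pics/m12.png

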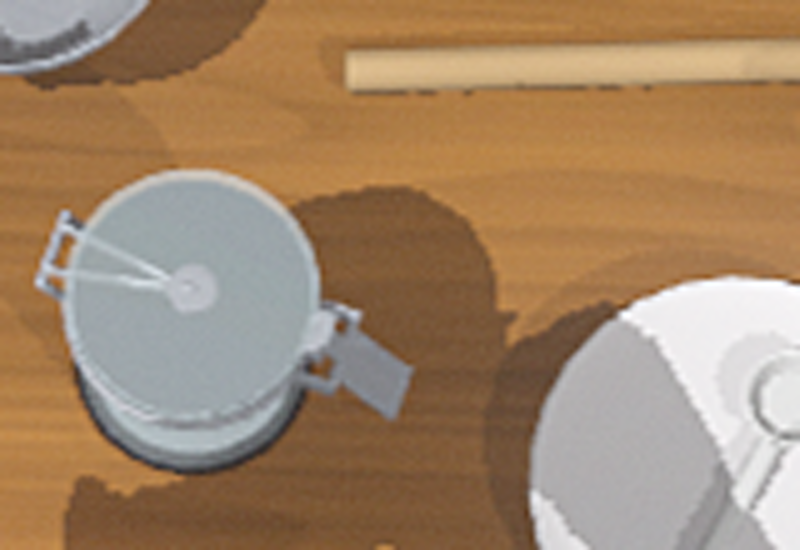

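The lever tip is centred at about (401,393) in the crop. The prediction for the 1.5 rad stop is (400,400) and for 1.4 rad (407,400), so it is fully down. Handing in.

```bash
python3 -c "
from bench import hand_in
print(hand_in())"
```

```text
the job is handed in; nothing more can be done
None
```

All steps were done in the order asked, and the job was handed in at about 19 s of the 58 s allowed.

- **Spoon:** I lifted it off the jar and lowered it until it touched the plate (about 7 N), then released it slowly. The close-up afterwards shows it right way up across the middle of the upper plate. I set its balance point about 8 mm off the plate's centre, towards the spoon's bowl, so the long handle lies nearly flat.
- **Lid:** I pushed it from behind just past upright and drew the fingers back. It swung shut on its own, and the pictures show it flat on the jar.
- **Lever:** I pressed it down until it stopped giving, at a peak of about 25 N vertical. In the last top view its tip matches the 1.5 rad stop to about 1.5 px. The side view could not tell 1.3 from 1.5 rad, so this rests on the top view and the force.
- **Other things:** The plates' outline did not move. The side views show no change for the bowl, mill or rolling pin. The top-view comparison did show a 354-pixel change near the bowl, where the lid used to stand, so I put it down to the lid and did not look further.

The spoon looked slightly rolled in the grip while carried, but it settled flat on release. I viewed 13 pictures against the budget of 10.

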